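# Find and mark the high spot of a round painting panel

### The arm

A 7-joint arm with a two-finger parallel gripper is mounted at the origin on the work surface. World frame = base frame: x ahead of the robot, y to its left, z up, the work surface at z = 0. Lengths are in m, angles in rad, forces in N, time in s.
With the tool pointing down it reaches from about 0.4 to 0.875 m from the base axis. Payload 4.4 kg.
Tool frame: the origin (TCP) lies at the very end of the fingers, on their centre line; the grasp point (between the pads) lies 19 mm behind it; z points along the fingers, y is the line along which they close (so a half turn about z gives the same grasp; the last joint's range is limited). The gripper opens to 85 mm and grips with 20 to 120 N. Pads are 22 mm wide; open, the fingers measure 114 mm over their backs; the gripper's body (76 mm by 85 mm) begins 54 mm behind the grasp point. The pads swing forward as they close: fully open they stand 13 mm farther back than shut.
Start: joints at [-1.344, 0.628, 0.038, 1.517, -0.027, 0.996, -0.02], TCP at [0.188, 0.622, 0.231] pointing down, gripper open.
Joint ranges: [-3.06, 3.06], [-0.37, 2.12], [-1.25, 1.32], [0.18, 2.47], [-1.1, 4.24], [0.23, 1.98], [-2.94, 2.94]. Speed limits (rad/s): [2.57, 2.57, 3.14, 3.14, 3.14, 3.14, 3.14].

### API

Orientations are given as a rotation vector (axis times angle).
In Python, from bench import state, read_camera, close_job gives the robot as it stands.
- The arm moves only by the shell command python3 -m handwheel 'ROWS' [OPENING] [FORCE]. ROWS is JSON, a list of rows, each a list of 6 numbers: the shift along the tool's x, y, z scaled (see below), then the turn, a rotation vector about the tool's x, y, z scaled (see below). A call has 1 to 20 rows; each row shifts and turns the commanded pose from where the row before left it, along the tool's axes as they then stand; what a row does not reach is not made up. The controller multiplies each number of a shift by 2 cm and each number of a turn by 0.12 rad. A row lasts 1/12 s, in which the tool goes at most 41.7 mm and 7.16 degrees, less where a joint would pass 70% of its speed; a pose out of reach is approached as far as the arm can. A call with a number of a shift or a turn outside -1 to 1 is refused whole. A call with a gripper value outside its range is refused whole. OPENING is the opening, from 0 (shut) to 1 (fully open), set as the call begins (- or left out, the last holds). The fingers move at their own pace and stop on an object; FORCE is the grip in N (left out, the last holds). Time passes only in rows, so rows that do not move let the fingers close. It gives the time, the measured TCP pose, the force, the opening and the grip force at its end, in the units of the state.
- state(): the state, without advancing time (a new reading comes with each control period).
- read_camera(name): name is "scene" or "top" or "wrist"; returns a dict with "frame" (420x560x3 uint8, blue, green, red), "fx", "fy", "cx", "cy" (pixels), "D" ([k1, k2, p1, p2, k3] as OpenCV has them; the pictures are not rectified), "rvec" (rotation vector, rad) and "tvec" (3), from world to camera coordinates, as OpenCV has them; the wrist camera has in their place "hand_eye" (4x4, takes a point from camera to tool coordinates, whose origin is the TCP and whose axes are the flange's). Camera axes: x right, y down, z forward; pixel columns grow to the right and rows downward; lengths in m; the calibration is good to about 2 mm. A picture is of the moment at which its call begins: read the wrist's pose just before it. There is no depth.
- close_job(): hands the job in; it is judged then, once.
The state is a dict: "clock": time; "q": joint angles; "qd": joint speeds; "joint_efforts": joint torques, N m; "ee_pos": TCP position; "eef_rot": TCP orientation; "ft_force": force on the tool from outside, world axes, zero at the start; "wrist_torque": the same for the moment, N m; "opening": finger opening in m; "grip_force": force on a finger pad.
Only numpy, scipy, OpenCV 4.12 (cv2) and the standard library are available. Lean on these libraries where they do the work, as an engineer would, in place of code of your own. Each camera call takes 0.05 s, during which the arm holds its last target. There are 200 camera calls.

### The job

The sawn round painting panel on the turntable is not truly round. Slide the plunger gauge fully home against its edge, then with the gauge left home turn the panel at least one full turn by its crank knob, and stop it with the highest spot of its edge (the largest gauge reading of the whole turn) right at the plunger. Then draw the bottom wooden block out of the magazine, leaving the three above it inside, and lay it flat on the panel at that spot as the marker for sanding: in line with the plunger, just inside the edge, its length crosswise to the plunger; leave the gauge home, the panel unturned and the other things on the table undisturbed.

Things in the scene. Friction and masses are not known exactly. Their poses are not given: they have to be found in the camera images.
- stand: Fixed dark cast foot that carries the turntable (aluminium wheel head) and the gauge; origin on the table under the turntable's axis, z up, +y horizontal from the axis towards the gauge, x crosswise. A clamp bar 24 mm wide on the panel (top 83 mm high, centre nut 95 mm high) reaches from 15 mm behind the axis to the crank knob.
- axis (a point): On the turntable's axis at the panel's top face, 75 mm above the table (axes of the stand). Plain wooden panel about 230 mm across, 21 mm thick. Its edge lies 112 mm from the axis, but has one high lobe (10 mm proud, 30 degrees to either side) and one lower lobe (6 mm). Where the lobes point varies; the high lobe's top is always 80 degrees or more from the knob, measured round the axis.
- wheel (a joint): Turn of wheel, knob and panel together (rad), counterclockwise from above, several turns either way; starts within 0.6 of 0. At 0 the knob stands on the stand's +x side. A little stiff: it stays where it is left (about 0.16 N m).
- knob_grip (a point): Centre of the black crank knob, an upright cylinder 24 mm in diameter and 52 mm tall (86 to 138 mm above the table), 50 mm from the turntable's axis; it spins freely on its pin, so it can be held while it is led round. This point is 113 mm above the table.
- gauge (a joint): Slide of the gauge along the stand's -y (m): starts at 0 to 0.010 (back), 0.036 is fully home against its stop. Needs about 7 N and stays where it is left.
- gauge_grip (a point): On the gauge's upright grey fin at its rear (46 mm along the stand's x, 16 mm thick along y, top 140 mm high): its middle, 118 mm above the table and, with the gauge home, 241 mm from the axis. The dial (62 mm across, face up, 88 mm high) is centred 51 mm from it towards the panel; from the dial the steel plunger, 65 mm high (barrel to 75 mm), points at the axis.
- plunger (a joint): How far the sprung plunger is pressed in (m), 0 free to 0.017. With the gauge home it reads how far the edge at the plunger lies beyond 110 mm from the axis: 0.002 on the round part, about 0.008 on the lower lobe, about 0.012 on top of the high one; 12 degrees off the top it has fallen by about 0.001. Spring about 1 to 3 N.
- needle (a joint): Turn of the dial's black hand, clockwise from above (rad): 350 rad per metre of plunger, so about 4.2 on top of the high lobe. At 0 it points to the stand's +y.
- mark (a point): Place where the middle of the marker block's underside belongs: on the panel's top face (75 mm above the table), 85 mm from the axis on the line to the plunger. It is fixed to the stand (same axes) and does not turn.
- mouth (a point): Wooden magazine (fixed): middle of its front face, on the floor of its slot (30 mm above the table). x points into it, y left, z up. Shaft 45 mm wide, 138 mm deep, to 170 mm high, open on top; front wall 6 mm, slot 27 mm high. A visor juts 26 mm from the front, 45 mm wide, underside 165 mm above the table: the slot is reached with a tool leaning back. Only the table is under the jutting block.
- block0_mid (a point): Centre of the bottom block in the magazine, the one to be drawn: a plain wooden bar 120 x 28 x 22 mm (x, y, z), 47 g. Its -x end juts 35 to 43 mm out of the slot, so it must be drawn some 95 mm along the mouth's -x to come clear. The blocks above then drop by one.
- block1_mid (a point): Centre of the second block of the stack, same size; stays inside the shaft.
- block2_mid (a point): Centre of the third block, same; stays.
- block3_mid (a point): Centre of the top block, same; stays.
- brush_pot: Fixed bystander: white pot 76 mm across, with brushes up to 205 mm high, beside the magazine (the two swap places); origin under its centre.
- paint_jar: Loose bystander: jar 66 mm across, 100 mm tall; origin under it.
- ink_bowl: Loose bystander: dark bowl 110 mm across, 45 mm tall.
- flat_brush: Loose bystander: brush 200 mm long, lying along its x.
- palette_knife: Loose bystander: palette knife 200 mm long, lying along its x.
- paint_can: Loose bystander: can 72 mm across, 110 mm tall.
- tape_roll: Loose bystander: roll 90 mm across, 30 mm tall.
- wash_bowl: Loose bystander: white bowl 120 mm across, 50 mm tall.

How it is judged:
By the outcome, as a careful person would: the job done as asked, in the order asked, and still so for the second after the job is handed in, with the robot touching nothing.
It also fails if it takes over 72 s, if anything falls off the work surface, if the arm or the gripper's body presses on something with over 40 N, if the wrist force passes 120 N, or if a joint passes its speed limit or range.

## Working session

There is one attempt and no reset: what is moved stays moved. The work goes in short steps, Python scripts to look and compute and a shell command to move; the robot and the scene stay as the last step left them, time stands still between calls to the robot, and variables do not carry over. Pictures are saved under pics/ and viewed, at most 10 in all, crops included, and the job is handed in when it is done.

```bash
ls; mkdir -p pics
python3 - <<'E'
from bench import *
import cv2,json
print(state())
for n in("scene","top"):
    c=read_camera(n);cv2.imwrite(f"pics/{n}0.png",c["frame"]);print({k:v for k,v in c.items() if k!="frame"})
E
```

```text
pics
{'clock': 0.0, 'q': array([-1.34381784,  0.62933804,  0.03844684,  1.51839602, -0.02701032,
        0.99629663, -0.01999477]), 'qd': array([ 0.00087416,  0.00049679,  0.00219882, -0.00016092,  0.00093281,
        0.00055621, -0.00022018]), 'joint_efforts': array([ 5.82205466e-04, -5.63414633e+01,  1.22614995e+00, -1.93449587e+01,
        1.09795562e-02,  1.04409456e-02,  1.99361023e-05]), 'ee_pos': array([0.18738706, 0.62173555, 0.23038546]), 'eef_rot': array([-4.58224090e-01, -3.10773061e+00,  2.98769891e-03]), 'ft_force': array([-0.87003682,  0.3936743 ,  0.00552958]), 'wrist_torque': array([-0.03509076,  0.04487098,  0.00824648]), 'grip_force': 0.0, 'opening': 0.0854899207285815}
{'fx': 394.39415829717035, 'fy': 394.39415829717035, 'cx': 278.87469703823217, 'cy': 206.4796403251029, 'D': array([0.03288396, 0.        , 0.        , 0.        , 0.        ]), 'rvec': array([ 1.10879377,  2.30997529, -1.07887402]), 'tvec': array([ 0.35374574, -0.19436546,  1.66353198])}
{'fx': 539.6260849422329, 'fy': 539.6260849422329, 'cx': 268.37959991308696, 'cy': 208.5341185514042, 'D': array([-0.16366173,  0.        ,  0.        ,  0.        ,  0.        ]), 'rvec': array([ 2.15839085, -2.17893617,  0.14253288]), 'tvec': array([-0.02778825,  0.58260143,  1.46168206])}
```

View pics/scene0.png

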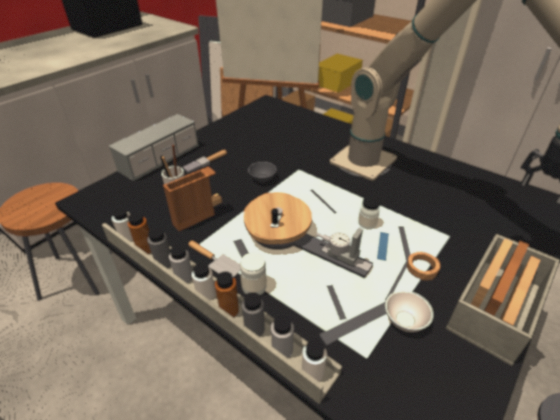

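View pics/top0.png

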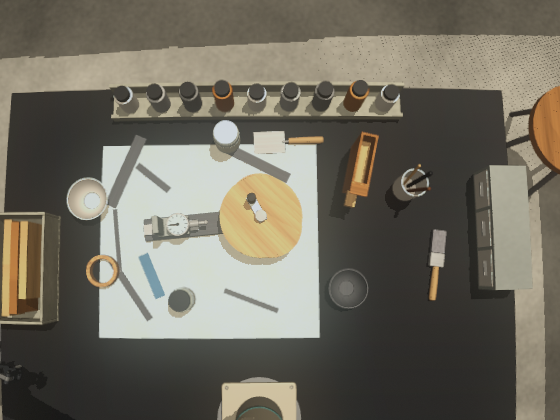

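```bash
cat > h.py <<'E'
import numpy as np, cv2
from bench import *
from scipy.spatial.transform import Rotation as R
C={'scene':(394.39415829717035,278.87469703823217,206.4796403251029,.03288396,[1.10879377,2.30997529,-1.07887402],[0.35374574,-0.19436546,1.66353198]),
'top':(539.6260849422329,268.37959991308696,208.5341185514042,-.16366173,[2.15839085,-2.17893617,0.14253288],[-0.02778825,0.58260143,1.46168206])}
def px2w(n,u,v,z):
    f,cx,cy,k,r,t=C[n]
    K=np.array([[f,0,cx],[0,f,cy],[0,0,1]]);M=cv2.Rodrigues(np.array(r))[0]
    p=cv2.undistortPoints(np.array([[[u,v]]],float),K,np.array([k,0,0,0,0]))[0,0]
    d=M.T@np.array([p[0],p[1],1]);o=-M.T@np.array(t)
    return o+d*(z-o[2])/d[2]
def w2px(n,P):
    f,cx,cy,k,r,t=C[n]
    K=np.array([[f,0,cx],[0,f,cy],[0,0,1]])
    return cv2.projectPoints(np.array(P,float).reshape(-1,1,3),np.array(r),np.array(t),K,np.array([k,0,0,0,0]))[0].reshape(-1,2)
E
python3 - <<'E'
import cv2
a=cv2.imread('pics/top0.png')
cv2.imwrite('pics/c0.png',cv2.resize(a[125:265,135:400],None,fx=3,fy=3,interpolation=cv2.INTER_CUBIC))
b=cv2.imread('pics/scene0.png')
cv2.imwrite('pics/c1.png',cv2.resize(b[155:285,150:390],None,fx=3.3,fy=3.3,interpolation=cv2.INTER_CUBIC))
E
```

```text
(no output)
```

View pics/c0.png

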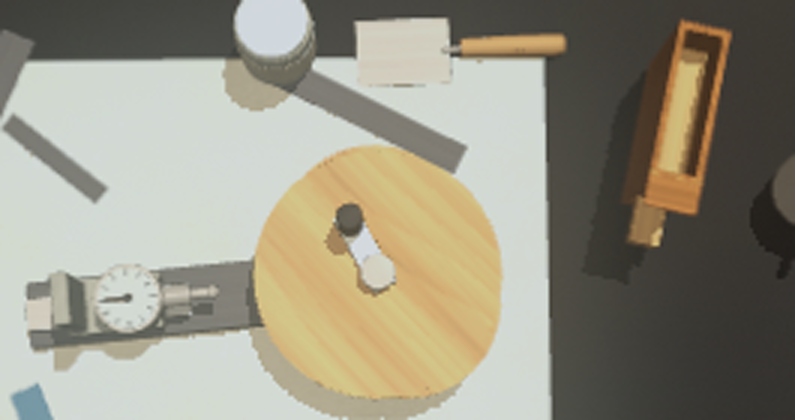

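View pics/c1.png

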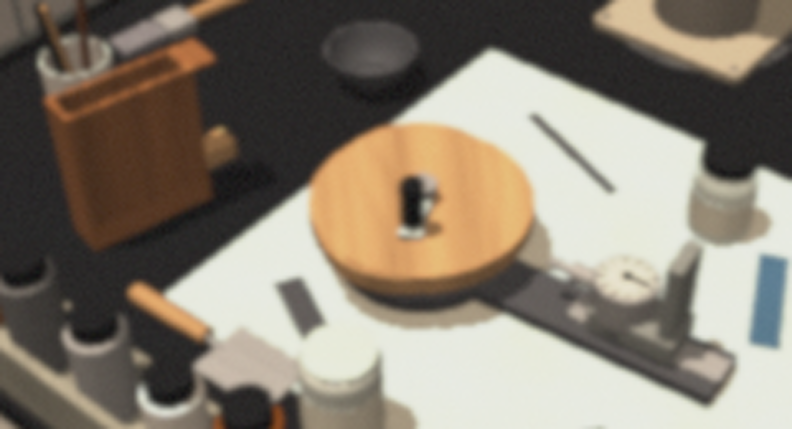

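Run:
```python
from h import *
np.set_printoptions(precision=4,suppress=True)
ax=px2w('top',261,215.3,.095)[:2];kn=px2w('top',251.3,197.5,.138)[:2];di=px2w('top',177.3,224.3,.088)[:2];fin=px2w('top',155.5,224.6,.14)[:2]
print('ax',ax,'kn',kn,np.linalg.norm(kn-ax),'dial',di,np.linalg.norm(di-ax),'fin',fin,np.linalg.norm(fin-ax))
T=lambda u,v:(135+u/3,125+v/3)
for n,p in dict(a=(680,20),b=(731,30),c=(696,214),d=(645,203)).items(): print('mag top',n,px2w('top',*T(*p),.17)[:2])
for p in [(630,243),(662,247)]: print('blk end',px2w('top',*T(*p),.052)[:2])
S=lambda u,v:(150+u/3.3,155+v/3.3)
print('scene ax',px2w('scene',*S(430,178),.095)[:2],'kn',px2w('scene',*S(411,180),.138)[:2])
print('scene dial',px2w('scene',*S(628,276),.088)[:2])
# panel profile
a=cv2.imread('pics/top0.png').astype(int)
m=((a[...,2]-a[...,0]>45)).astype(np.uint8)
up=cv2.resize(m*255,None,fx=1,fy=1)
sub=[]
g=np.arctan2(*(di-ax)[::-1])
for th in np.arange(0,360,10):
    d=np.array([np.cos(g+np.radians(th)),np.sin(g+np.radians(th))])
    rs=np.arange(.095,.14,.0005)
    q=w2px('top',[[*(ax+r*d),.075] for r in rs])
    s=cv2.remap((a[...,2]-a[...,0]).astype(np.float32),q[:,0].astype(np.float32),q[:,1].astype(np.float32),cv2.INTER_LINEAR).ravel()
    i=np.argmax(s<45); sub.append((int(th),round(float(rs[i])*1000,1)))
print('angle from gauge dir, ccw',sub)
k=kn-ax;print('knob ang from gauge',np.degrees(np.arctan2(k[1],k[0])-g),'gauge dir deg',np.degrees(g))
```

```text
ax [ 0.5573 -0.0126] kn [0.5993 0.0122] 0.04872400460726509 dial [0.5358 0.211 ] 0.2246456200310554 fin [0.5308 0.2596] 0.2735029025145088
mag top a [ 0.7648 -0.2748]
mag top b [ 0.756  -0.3192]
mag top c [ 0.5956 -0.2826]
mag top d [ 0.6053 -0.2391]
blk end [ 0.5854 -0.2442]
blk end [ 0.5815 -0.2738]
scene ax [ 0.5494 -0.0049] kn [0.6019 0.0148]
scene dial [0.5382 0.2165]
angle from gauge dir, ccw [(0, 113.0), (10, 113.0), (20, 114.0), (30, 113.0), (40, 113.5), (50, 113.0), (60, 113.5), (70, 112.5), (80, 112.5), (90, 112.0), (100, 116.0), (110, 119.0), (120, 121.0), (130, 120.0), (140, 119.0), (150, 116.0), (160, 112.0), (170, 109.5), (180, 110.0), (190, 110.5), (200, 110.5), (210, 110.5), (220, 111.0), (230, 112.0), (240, 112.5), (250, 115.0), (260, 117.0), (270, 118.0), (280, 118.0), (290, 116.5), (300, 113.5), (310, 113.0), (320, 113.0), (330, 113.5), (340, 113.0), (350, 113.0)]
knob ang from gauge -64.98609208399043 gauge dir deg 95.50096237005965
```

```bash
cat >> h.py <<'E'
AX=np.array([.5573,-.0114]);G=np.radians(95.5)
XS=np.array([np.sin(G),-np.cos(G)]);YS=np.array([np.cos(G),np.sin(G)])
def delta(p,Rt=None):
    s=state();Rc=R.from_rotvec(s['eef_rot'])
    print('t %.1f'%s['clock'],'pos',s['ee_pos'].round(4),'units',(Rc.inv().apply(np.array(p)-s['ee_pos'])/.02).round(2))
    if Rt is not None: print('turn units',((Rc.inv()*Rt).as_rotvec()/.12).round(2))
E
python3 -m handwheel '[[0,0,0,0,0,-0.82],[0,0,0,0,0,-0.82],[0,0,0,0,0,-0.82],[0,0,0,0,0,-0.8],[-0.9,-0.95,0,0,0,0],[-0.9,-0.95,0,0,0,0],[-0.9,-0.95,0,0,0,0],[-0.9,-0.95,0,0,0,0],[-0.9,-0.95,0,0,0,0],[-0.9,-0.95,0,0,0,0],[-0.9,-0.95,0,0,0,0],[-0.9,-0.95,0,0,0,0],[-0.9,-0.95,0,0,0,0],[-0.9,-0.95,0,0,0,0],[-0.9,-0.95,0,0,0,0],[-0.9,-0.95,0,0,0,0]]' 0 60
python3 -c "
from h import *
delta([*(AX+.325*YS),.105],R.from_matrix(np.array([[*-XS,0],[*YS,0],[0,0,-1]]).T))"
```

```text
clock: 1.43
ee_pos: [0.4256, 0.4155, 0.2309]
eef_rot: [0.154, -3.137, 0.001]
ft_force: [-0.4, 0.0, 0.7]
opening: 0.0001
grip_force: 0.0
t 1.4 pos [0.4256 0.4155 0.2309] units [-4.5  -5.63  6.3 ]
turn units [-0.01 -0.01  0.02]
```

```bash
python3 -m handwheel '[[-0.9,-0.9,0.3,0,0,0],[-0.9,-0.9,0.8,0,0,0],[-0.9,-0.9,0.9,0,0,0],[-0.9,-0.9,0.9,0,0,0],[-0.9,-0.9,0.9,0,0,0],[0,-0.9,0.9,0,0,0],[0,0,0.9,0,0,0],[0,0,0.7,0,0,0],[0,0,0,0,0,0]]'
python3 - <<'E'
from h import *
delta([*(AX+.249*YS),.105])
c=read_camera('top')['frame'];s=read_camera('scene')['frame']
a=cv2.resize(c[180:270,125:265],None,fx=4,fy=4,interpolation=3);b=cv2.resize(s[200:290,310:400],None,fx=4,fy=4,interpolation=3)
cv2.imwrite('pics/c2.png',np.hstack([a,b])[:, :920][:, ::1] if 0 else np.vstack([cv2.resize(a,(560,360)),np.hstack([b[:240],np.zeros((240,200,3),np.uint8)])]))
E
```

```text
clock: 2.18
ee_pos: [0.5232, 0.3161, 0.102]
eef_rot: [0.153, -3.132, 0.005]
ft_force: [-0.7, -0.8, -0.5]
opening: 0.0001
grip_force: 0.0
t 2.2 pos [0.5232 0.3161 0.102 ] units [-0.12 -4.01 -0.14]
```

View pics/c2.png

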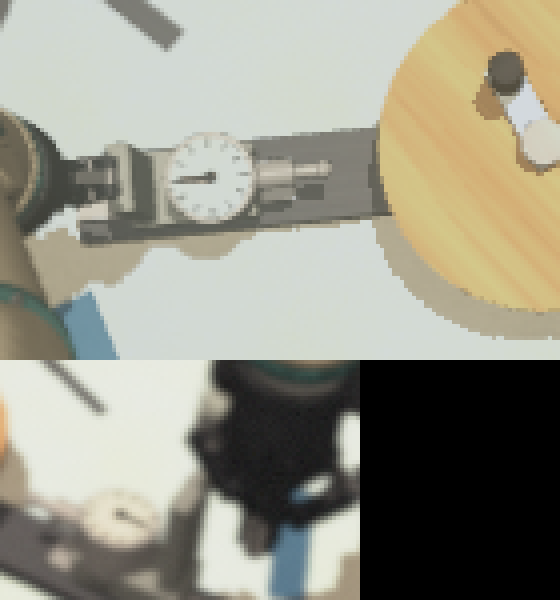

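```bash
python3 -m handwheel '[[0,-0.6,0,0,0,0],[0,-0.6,0,0,0,0],[0,-0.6,0,0,0,0],[0,-0.5,0,0,0,0],[0,-0.4,0,0,0,0],[0,-0.3,0,0,0,0]]'
python3 -m handwheel '[[0,-0.2,0,0,0,0],[0,-0.15,0,0,0,0],[0,-0.1,0,0,0,0],[0,0,0,0,0,0]]'
python3 -c "
from h import *
delta([*(AX+.2635*YS),.105])"
```

```text
clock: 2.78
ee_pos: [0.5313, 0.26, 0.1064]
eef_rot: [-0.155, 3.136, 0.007]
ft_force: [-1.2, 7.2, -0.7]
opening: -0.0
grip_force: 3.9
clock: 3.12
ee_pos: [0.5319, 0.2525, 0.1064]
eef_rot: [-0.156, 3.135, 0.01]
ft_force: [-1.3, 9.2, -1.3]
opening: -0.0002
grip_force: 4.3
t 3.1 pos [0.5319 0.2525 0.1064] units [ 0.   -0.08  0.07]
```

```bash
for i in 1 2 3; do python3 -m handwheel '[[0,-0.15,0,0,0,0],[0,0,0,0,0,0]]' | egrep 'pos|force'; done
```

```text
ee_pos: [0.532, 0.2525, 0.1065]
ft_force: [-2.1, 12.9, -2.3]
grip_force: 6.8
ee_pos: [0.532, 0.2525, 0.1066]
ft_force: [-0.9, 18.4, -4.6]
grip_force: 9.4
ee_pos: [0.532, 0.2525, 0.1067]
ft_force: [-2.7, 23.4, -6.5]
grip_force: 11.9
```

```bash
python3 -m handwheel '[[0,0.7,0,0,0,0],[0,0.4,-0.9,0,0,0],[0,0,-0.9,0,0,0],[0,0,-0.9,0,0,0],[-0.3,-0.9,-0.9,0,0,0],[-0.3,-0.9,0,0,0,0],[-0.3,-0.9,0,0,0,0],[-0.3,-0.9,0,0,0,0],[-0.3,-0.9,0,0,0,0],[-0.3,-0.9,0,0,0,0],[-0.3,-0.9,0,0,0,0],[-0.3,-0.9,0,0,0,0],[-0.1,-0.9,0,0,0,0],[0,-0.9,0,0,0,0],[0,-0.9,0,0,0,0],[0,-0.9,0,0,0,0],[0,0,0,0,0,0]]' 0.7 40
python3 -c "
from h import *
delta([.6008,.0132,.098],R.from_matrix(np.array([[*-XS,0],[*YS,0],[0,0,-1]]).T))
c=read_camera('wrist');cv2.imwrite('pics/w0.png',c['frame'])
print({k:c[k] for k in c if k!='frame'})
s=state();W=np.eye(4);W[:3,:3]=R.from_rotvec(s['eef_rot']).as_matrix();W[:3,3]=s['ee_pos']
M=np.linalg.inv(W@c['hand_eye'])
K=np.array([[c['fx'],0,c['cx']],[0,c['fy'],c['cy']],[0,0,1]])
P=np.array([[.6008,.0132,.138],[*AX,.095],[*(AX+.19*YS),.088]])
print(cv2.projectPoints(P,cv2.Rodrigues(M[:3,:3])[0],M[:3,3],K,c['D'])[0].reshape(-1,2))
"
```

```text
clock: 5.03
ee_pos: [0.6017, 0.0447, 0.1779]
eef_rot: [-0.142, 3.138, -0.007]
ft_force: [-0.6, -1.3, -0.6]
opening: 0.0597
grip_force: 0.0
t 5.0 pos [0.6017 0.0447 0.1779] units [ 0.19 -1.55  4.  ]
turn units [-0.04  0.   -0.04]
{'fx': 312.8303636222667, 'fy': 312.8303636222667, 'cx': 280.7458710499497, 'cy': 209.87421622576122, 'D': array([-0.06718207,  0.        ,  0.        ,  0.        ,  0.        ]), 'hand_eye': array([[ 2.06161744e-04, -9.65924742e-01, -2.58823011e-01,
         6.47994611e-02],
       [ 9.99999400e-01, -7.92519864e-05,  1.09230271e-03,
         8.90030055e-05],
       [-1.07559445e-03, -2.58823081e-01,  9.65924146e-01,
        -1.41429314e-01],
       [ 0.00000000e+00,  0.00000000e+00,  0.00000000e+00,
         1.00000000e+00]])}
[[224.38348648 229.16848886]
 [203.44638198 148.78780584]
 [461.97318392 148.54212943]]
```

View pics/w0.png

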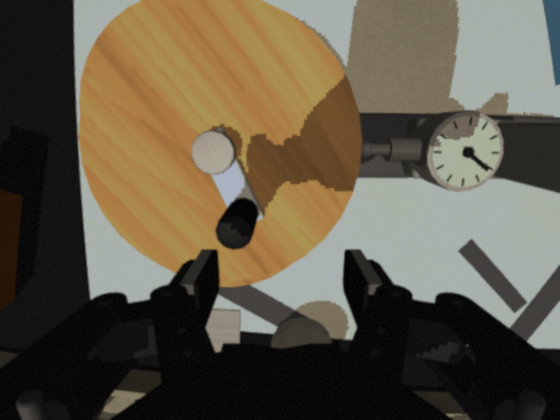

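```bash
cat >> h.py <<'E'
def wrist(P,save=None):
    s=state();c=read_camera('wrist')
    W=np.eye(4);W[:3,:3]=R.from_rotvec(s['eef_rot']).as_matrix();W[:3,3]=s['ee_pos']
    M=np.linalg.inv(W@c['hand_eye']);K=np.array([[c['fx'],0,c['cx']],[0,c['fy'],c['cy']],[0,0,1]])
    q=cv2.projectPoints(np.array(P,float),cv2.Rodrigues(M[:3,:3])[0],M[:3,3],K,c['D'])[0].reshape(-1,2)
    if save: cv2.imwrite(save,c['frame'])
    def inv(u,v,z):
        p=cv2.undistortPoints(np.array([[[u,v]]],float),K,c['D'])[0,0]
        d=(W@c['hand_eye'])[:3,:3]@np.array([p[0],p[1],1]);o=(W@c['hand_eye'])[:3,3]
        return o+d*(z-o[2])/d[2]
    return c['frame'],q,inv
E
python3 - <<'E'
from h import *
a=cv2.imread('pics/w0.png')
s=state();print(s['ee_pos'],s['eef_rot'])
f,q,inv=wrist([[.6008,.0132,.138],[*AX,.095],[*(AX+.19*YS),.088]],'pics/w1.png')
print(q)
(dx,dy),r=cv2.phaseCorrelate(np.float32(cv2.cvtColor(a[0:230],6)),np.float32(cv2.cvtColor(f[0:230],6)))
print('img shift',dx,dy,r)
print('nut',inv(212+dx,152+dy,.095),'knob',inv(236+dx,230+dy,.138),'dial',inv(466+dx,151+dy,.088))
# panel circle fit
m=(f[...,2].astype(int)-f[...,0]>30).astype(np.uint8)
E
```

```text
[0.60157414 0.04769618 0.17789307] [-0.1453472   3.13774023 -0.00353691]
[[224.38915118 229.1680384 ]
 [203.45135247 148.78718171]
 [461.97812684 148.54198019]]
img shift -3.8377600341752327 0.13272545619963694 0.842013491027885
nut [ 0.55936381 -0.00795093  0.095     ] knob [0.60097041 0.01798415 0.138     ] dial [0.54095318 0.17830627 0.088     ]
```

```bash
sed -i 's/^AX=np.array.*;G=/AX=np.array([.5583,-.0098]);G=/' h.py
python3 -c "
from h import *
delta([.601,.016,.098])"
```

```text
t 5.1 pos [0.6015 0.0503 0.1779] units [ 0.19 -1.7   3.99]
```

```bash
python3 -m handwheel '[[0.1,-0.85,0,0,0,0],[0.1,-0.8,0,0,0,0],[0,0,0.8,0,0,0],[0,0,0.8,0,0,0],[0,0,0.8,0,0,0],[0,0,0.8,0,0,0],[0,0,0.7,0,0,0],[0,0,0,0,0,0]]'
python3 -c "
from h import *
delta([.601,.016,.098])"
python3 -m handwheel '[[0,0,0,0,0,0],[0,0,0,0,0,0],[0,0,0,0,0,0],[0,0,0,0,0,0]]' 0 40
python3 -c "
from h import *
delta([.601,.016,.098]);f,q,inv=wrist([[0,0,0]],'pics/w2.png')"
```

```text
clock: 5.8
ee_pos: [0.5986, 0.0203, 0.0969]
eef_rot: [0.157, -3.133, -0.001]
ft_force: [-0.6, -0.4, -0.1]
opening: 0.0596
grip_force: 0.0
t 5.8 pos [0.5986 0.0203 0.0969] units [-0.1  -0.22 -0.05]
clock: 6.13
ee_pos: [0.602, 0.0175, 0.1011]
eef_rot: [-0.153, 3.135, -0.003]
ft_force: [-0.1, -3.6, 4.7]
opening: 0.0229
grip_force: 39.2
t 6.1 pos [0.602  0.0175 0.1011] units [ 0.06 -0.07  0.15]
```

View pics/w2.png

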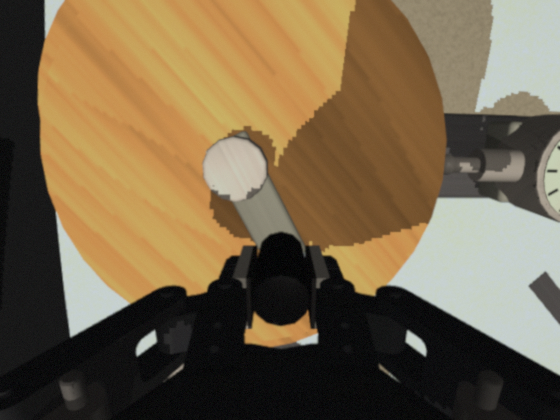

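```bash
python3 -m handwheel '[[-0.207,-0.619,0,0,0,0],[-0.04,-0.652,0,0,0,0],[0.13,-0.64,0,0,0,0],[0.291,-0.584,0,0,0,0],[0.433,-0.489,0,0,0,0],[0.545,-0.36,0,0,0,0],[0.619,-0.207,0,0,0,0],[0.652,-0.04,0,0,0,0]]'
python3 -c "
from h import *
s=state();d=s['ee_pos'][:2]-AX;print(XS@d,YS@d,np.degrees(np.arctan2(YS@d,XS@d)));delta([*(AX+.05*(XS*np.cos(np.radians(-94))+YS*np.sin(np.radians(-94)))),.1],R.from_matrix(np.array([[*-XS,0],[*YS,0],[0,0,-1]]).T))"
```

```text
clock: 6.85
ee_pos: [0.5661, -0.0586, 0.1012]
eef_rot: [-0.152, 3.124, -0.002]
ft_force: [10.3, -3.2, -4.4]
opening: 0.0225
grip_force: 39.4
0.0030605867692440163 -0.04928229740840324 -86.4463145423856
t 6.8 pos [ 0.5661 -0.0586  0.1012] units [ 0.33 -0.03  0.05]
turn units [-0.02  0.12  0.01]
```

```bash
python3 -m handwheel '[[0.64,0.13,0,0,0,0],[0.584,0.291,0,0,0,0],[0.489,0.433,0,0,0,0],[0.36,0.545,0,0,0,0],[0.207,0.619,0,0,0,0],[0.04,0.652,0,0,0,0],[-0.13,0.64,0,0,0,0],[-0.291,0.584,0,0,0,0]]'
python3 -c "
from h import *
s=state();d=s['ee_pos'][:2]-AX;print(XS@d,YS@d,np.degrees(np.arctan2(YS@d,XS@d)));a=np.radians(-214);delta([*(AX+.05*(XS*np.cos(a)+YS*np.sin(a))),.1],R.from_matrix(np.array([[*-XS,0],[*YS,0],[0,0,-1]]).T))"
```

```text
clock: 7.52
ee_pos: [0.5153, 0.0146, 0.101]
eef_rot: [-0.151, 3.135, -0.004]
ft_force: [1.5, -8.8, 5.8]
opening: 0.0226
grip_force: 40.7
-0.04042017801880308 0.028446028190606862 144.8637220591023
t 7.5 pos [0.5153 0.0146 0.101 ] units [ 0.05 -0.02  0.05]
turn units [-0.02  0.03  0.  ]
```

```bash
python3 -m handwheel '[[-0.433,0.489,0,0,0,0],[-0.545,0.36,0,0,0,0],[-0.619,0.207,0,0,0,0],[-0.652,0.04,0,0,0,0],[-0.64,-0.13,0,0,0,0],[-0.584,-0.291,0,0,0,0],[-0.489,-0.433,0,0,0,0],[-0.36,-0.545,0,0,0,0],[-0.207,-0.619,0,0,0,0],[-0.04,-0.652,0,0,0,0],[0.13,-0.64,0,0,0,0],[0.291,-0.584,0,0,0,0],[0.433,-0.489,0,0,0,0],[0.545,-0.36,0,0,0,0],[0.619,-0.207,0,0,0,0],[0,0,0,0,0,0]]'
python3 -c "
from h import *
s=state();d=s['ee_pos'][:2]-AX;print(XS@d,YS@d,np.degrees(np.arctan2(YS@d,XS@d)));a=np.radians(-79);delta([*(AX+.05*(XS*np.cos(a)+YS*np.sin(a))),.1],R.from_matrix(np.array([[*-XS,0],[*YS,0],[0,0,-1]]).T))
f,q,i=wrist([[0,0,0]],'pics/w3.png');t=read_camera('top')['frame'];cv2.imwrite('pics/t3.png',t);sc=read_camera('scene')['frame'];cv2.imwrite('pics/s3.png',sc)
print(w2px('top',[*(AX+.19*YS),.088]),w2px('scene',[*(AX+.19*YS),.088]))
o=np.zeros((600,800,3),np.uint8);o[:300,:400]=cv2.resize(f,(400,300));o[:300,400:]=cv2.resize(t[170:260,160:280],(400,300),interpolation=3);o[300:,:400]=cv2.resize(sc[195:285,300:420],(400,300),interpolation=3);o[300:,400:]=cv2.resize(t[120:270,200:400],(400,300),interpolation=3);cv2.imwrite('pics/m3.png',o)"
```

```text
clock: 8.85
ee_pos: [0.5733, -0.0571, 0.1011]
eef_rot: [-0.151, 3.134, -0.003]
ft_force: [-1.1, -4.0, 3.8]
opening: 0.0233
grip_force: 41.0
0.010442366082436514 -0.04849244483435879 -77.84749786812098
t 8.8 pos [ 0.5733 -0.0571  0.1011] units [ 0.05 -0.03  0.05]
turn units [-0.01  0.03  0.  ]
[[189.12868754 222.59708831]] [[329.50562401 233.59603417]]
```

View pics/m3.png

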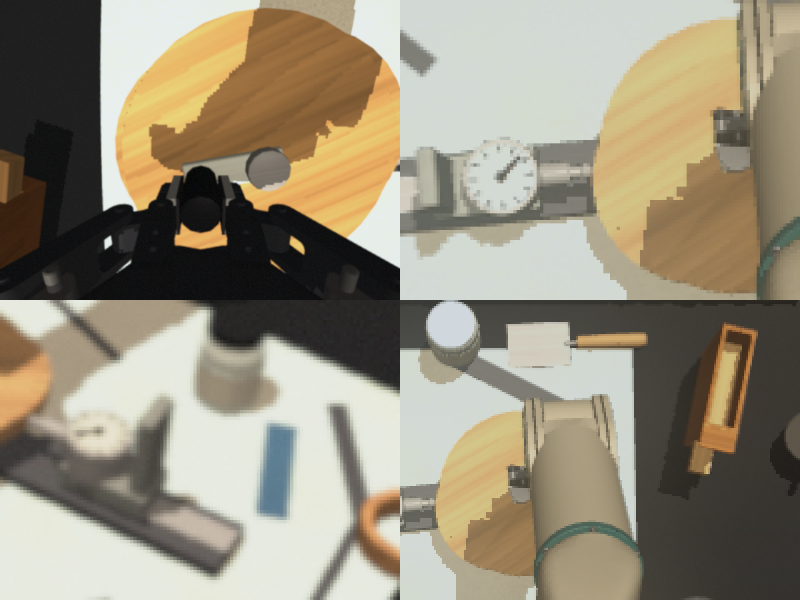

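```bash
cat > n.py <<'E'
from h import *
import sys
f=read_camera('top')['frame'];s=state();d=s['ee_pos'][:2]-AX
g=255-cv2.cvtColor(f,6).astype(np.float32)
c0=w2px('top',[*(AX+.19*YS),.088])[0]
# dial centre: centroid of the bright face is constant -> fixed value from first run
import os
z=8;p=cv2.resize(f[200:250,150:215],None,fx=z,fy=z,interpolation=3);gr=cv2.cvtColor(p,6)
if not os.path.exists('dc.npy'):
    c=cv2.HoughCircles(cv2.GaussianBlur(gr,(0,0),3),cv2.HOUGH_GRADIENT,1,500,param1=80,param2=15,minRadius=75,maxRadius=110);print(c);np.save('dc.npy',c[0,0])
    cv2.imwrite('pics/dial.png',p)
cx,cy,r=np.load('dc.npy')
best=[]
th=np.radians(np.arange(0,360,1.))
rr=np.arange(8,44,1.)
# clockwise from above, 0 = stand +y ; image direction of +y via projection
e=w2px('top',[[*AX,.088],[*(AX+.19*YS),.088]]);b=np.arctan2(*(e[1]-e[0])[::-1])
X=(cx+np.cos(b+th)[:,None]*rr).astype(np.float32);Y=(cy+np.sin(b+th)[:,None]*rr).astype(np.float32)
S=255-cv2.remap(gr,X,Y,1).astype(float).mean(1)
S=np.convolve(np.r_[S[-8:],S,S[:8]],np.ones(17)/17,'valid')
w=np.clip(S-S.max()*.5-np.median(S)*.5,0,None);a=np.degrees(np.angle((w*np.exp(1j*th)).sum()))%360
print('knob phi %.1f r %.4f needle deg %.1f argmax %d  mm %.2f'%(np.degrees(np.arctan2(YS@d,XS@d)),np.hypot(*d),a,S.argmax(),np.radians(a)/.35))
E
python3 n.py; q='egrep -h ft'
python3 -m handwheel '[[0.324,-0.041,0,0,0,0],[0,0,0,0,0,0]]'|$q; python3 n.py
python3 -m handwheel '[[0.327,0,0,0,0,0],[0,0,0,0,0,0]]'|$q; python3 n.py
python3 -m handwheel '[[0.324,0.044,0,0,0,0],[0,0,0,0,0,0]]'|$q; python3 n.py
python3 -m handwheel '[[0.317,0.087,0,0,0,0],[0,0,0,0,0,0]]'|$q; python3 n.py
python3 -m handwheel '[[0.306,0.127,0,0,0,0],[0,0,0,0,0,0]]'|$q; python3 n.py
python3 -m handwheel '[[0.292,0.165,0,0,0,0],[0,0,0,0,0,0]]'|$q; python3 n.py
```

```text
[[[327.5 189.5  82.4]]]
knob phi -77.8 r 0.0496 needle deg 121.9 argmax 123  mm 6.08
ft_force: [3.2, -4.4, 2.1]
knob phi -82.6 r 0.0495 needle deg 152.9 argmax 155  mm 7.62
ft_force: [3.5, -4.2, 2.2]
knob phi -89.9 r 0.0493 needle deg 200.3 argmax 199  mm 9.99
ft_force: [2.5, -4.0, 2.7]
knob phi -97.9 r 0.0491 needle deg 230.9 argmax 231  mm 11.51
ft_force: [2.1, -4.9, 4.4]
knob phi -106.1 r 0.0489 needle deg 236.5 argmax 236  mm 11.79
ft_force: [1.3, -5.0, 5.7]
knob phi -114.5 r 0.0488 needle deg 214.6 argmax 215  mm 10.70
ft_force: [-0.7, -4.3, 6.4]
knob phi -123.0 r 0.0487 needle deg 162.5 argmax 164  mm 8.10
```

```bash
python3 -m handwheel '[[-0.385,-0.205,0,0,0,0],[-0.413,-0.138,0,0,0,0],[0,0,0,0,0,0],[0,0,0,0,0,0]]'|grep ft; python3 n.py
```

```text
ft_force: [-1.2, -5.4, 7.5]
knob phi -103.2 r 0.0490 needle deg 237.6 argmax 237  mm 11.85
```

```bash
python3 -m handwheel '[[0,0,0,0,0,0],[0,0,0,0,0,0],[0,0,0,0,0,0]]' 0.55 |egrep 'ft|open'; python3 -m handwheel '[[0,0,-0.4,0,0,0],[0,0,-0.8,0,0,0],[0,0,-0.9,0,0,0],[0,0,-0.9,0,0,0],[0,0,-0.9,0,0,0],[0,0,-0.9,0,0,0],[0,-0.5,0,0,0,0.7],[0,-0.9,0,0,0,0.7],[0,-0.9,0,0,0,0.7],[0,-0.9,0,0,0,0.53],[0,-0.9,0,0,0,0],[0,-0.9,0,0,0,0],[0,-0.9,0,0,0,0],[0,0,0,0,0,0]]' 0.7
python3 n.py
python3 - <<'E'
from h import *
M=np.radians(-12.6);xm=np.array([np.cos(M),np.sin(M),0]);ym=np.array([-xm[1],xm[0],0]);a=np.radians(35)
z=np.array([0,0,-np.cos(a)])+xm*np.sin(a);Rt=R.from_matrix(np.array([np.cross(ym,z),ym,z]).T)
T=np.array([.607,-.2606,.034]);print(Rt.as_matrix())
delta(T-.1*z,Rt);delta(T)
E
```

```text
ft_force: [-0.6, 0.3, 0.6]
opening: 0.0468
clock: 12.15
ee_pos: [0.5347, -0.1779, 0.1954]
eef_rot: [-0.35, -3.121, 0.004]
ft_force: [-0.0, -0.4, 0.5]
opening: 0.0597
grip_force: 0.0
knob phi -103.4 r 0.1671 needle deg 237.6 argmax 237  mm 11.85
[[-0.79942421  0.21814324  0.55976286]
 [ 0.17869248  0.97591676 -0.12512182]
 [-0.57357644  0.         -0.81915204]]
t 12.2 pos [ 0.5354 -0.1753  0.1954] units [-1.56 -3.37  3.98]
turn units [-0.01 -5.09 -0.01]
t 12.2 pos [ 0.5354 -0.1753  0.1954] units [-4.43 -3.36  8.07]
```

```bash
python3 -m handwheel '[[0,-0.56,0,0,-0.85,0],[0,-0.56,0,0,-0.85,0],[0,-0.56,0,0,-0.85,0],[0,-0.56,0,0,-0.85,0],[0,-0.56,0,0,-0.85,0],[0,-0.56,0,0,-0.84,0],[0,0,0,0,0,0],[0,0,0,0,0,0]]'
cat >> h.py <<'E'
M=np.radians(-12.6);xm=np.array([np.cos(M),np.sin(M),0]);ym=np.array([-xm[1],xm[0],0]);a=np.radians(35)
zm=np.array([0,0,-np.cos(a)])+xm*np.sin(a);RM=R.from_matrix(np.array([np.cross(ym,zm),ym,zm]).T)
TM=np.array([.607,-.2606,.034])
E
python3 - <<'E'
from h import *
delta(TM-.1*zm,RM)
e=np.array([.6265,-.265,.052])-.041*xm
mo=np.array([.6265,-.265,0])
P=[e+.014*ym,e-.014*ym]+[mo+v*ym-.026*xm+np.array([0,0,.17]) for v in(.0225,-.0225)]
f,q,inv=wrist(P,'pics/w4.png');print(q)
E
```

```text
clock: 12.87
ee_pos: [0.5121, -0.2237, 0.1842]
eef_rot: [0.318, 2.8, -0.102]
ft_force: [-0.0, -0.5, -0.4]
opening: 0.0595
grip_force: 0.0
t 12.9 pos [ 0.5121 -0.2237  0.1842] units [-0.95 -0.62  3.95]
turn units [-0.3  -2.36  0.04]
[[284.30475634 229.36933948]
 [255.93694805 229.0599859 ]
 [292.49856717 347.87561271]
 [229.16032859 346.16839474]]
```

View pics/w4.png

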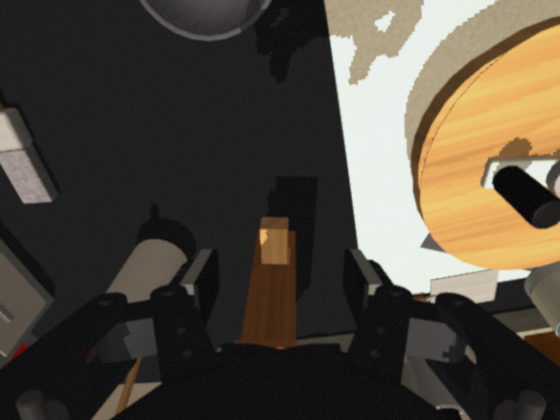

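```bash
python3 -m handwheel '[[0,-0.1,0.5,-0.1,-0.5,0],[0,-0.1,0.5,-0.1,-0.5,0],[-0.2,-0.1,0.5,-0.1,-0.5,0],[-0.2,-0.1,0.5,0,-0.5,0],[-0.2,0,0.4,0,-0.36,0],[0,0,0,0,0,0],[0,0,0,0,0,0]]'
python3 - <<'E'
from h import *
delta(TM-.1*zm,RM)
e=np.array([.6265,-.265,.052])-.041*xm
f,q,inv=wrist([e+.014*ym,e-.014*ym,e],'pics/w5.png');print(q)
E
```

```text
clock: 13.5
ee_pos: [0.5154, -0.2399, 0.1643]
eef_rot: [0.308, 2.712, -0.142]
ft_force: [-0.5, -0.9, 0.4]
opening: 0.0596
grip_force: 0.0
t 13.5 pos [ 0.5154 -0.2399  0.1643] units [-0.69  0.15  2.95]
turn units [-0.46 -1.61  0.09]
[[303.1625652  224.30188869]
 [272.61445957 223.63407466]
 [287.85323332 223.96944659]]
```

View pics/w5.png

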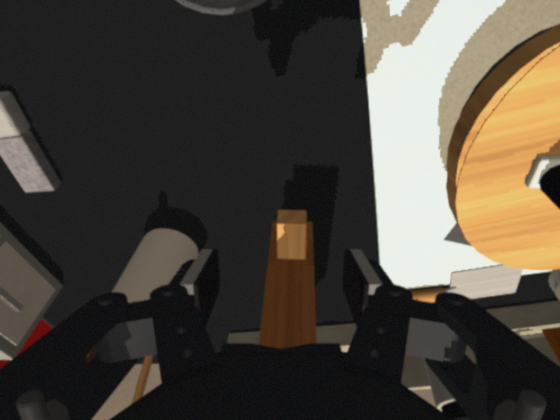

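```bash
python3 -c "
from h import *
s=state();print(s['q'].round(3),s['qd'].round(3));delta(TM-.1*zm,RM)"
```

```text
[ 0.758  0.529 -0.509  2.204  1.452  0.249  0.314] [ 0.001 -0.008 -0.001 -0.004  0.016 -0.001 -0.025]
t 13.6 pos [ 0.5156 -0.24    0.1646] units [-0.67  0.15  2.96]
turn units [-0.47 -1.61  0.09]
```

```bash
python3 -m handwheel '[[0,0,0,-0.1,-0.4,0],[0,0,0,-0.1,-0.4,0],[0,0,0,-0.1,-0.4,0],[0,0,0,-0.1,-0.4,0],[0,0,0,-0.1,-0.4,0],[0,0,0,0,-0.4,0],[0,0,0,0,-0.4,0],[0,0,0,0,-0.4,0],[0,0,0,0,0,0]]' | egrep 'clock|ft'
python3 -c "
from h import *
s=state();print(s['q'].round(3));delta(TM-.1*zm,RM)"
```

```text
clock: 14.3
ft_force: [0.9, -1.1, 0.3]
[ 1.174  0.815 -1.043  2.465  2.488  0.775 -0.503]
t 14.3 pos [ 0.5128 -0.2442  0.161 ] units [0.13 0.27 2.95]
turn units [-0.12  1.14  0.1 ]
```

```bash
sed -i 's/a=np.radians(35)/a=np.radians(40)/; s/^TM=.*/TM=np.array([.606,-.2574,.037])/' h.py
python3 -m handwheel '[[0,0,0.5,0,0.2,0],[0,0,0.5,0,0.2,0],[0,0,0.5,0,0.1,0],[0,0,0.5,0,0,0],[0,0,0.5,0,0,0],[0,0,0.4,0,0,0],[0,0,0,0,0,0],[0,0,0,0,0,0]]' | egrep 'clock|ft'
python3 -c "
from h import *
s=state();print(s['q'].round(3));delta(TM-.08*zm,RM);delta(TM)
e=np.array([.6265,-.262,.052])-.041*xm
f,q,inv=wrist([e+.014*ym,e-.014*ym,e],'pics/w6.png');print(q)
g=f.astype(int);r=int(q[2][1])
for v in range(r-40,r+40,10):
  m=np.where((g[v,200:380,2]-g[v,200:380,0])>25)[0]+200;print(v,(m.min(),m.max(),len(m)) if len(m) else 0)
c=int(q[2][0]);print([ (v,*g[v,c]) for v in range(r-30,r+40,5)])"
```

```text
clock: 14.97
ft_force: [-0.1, 0.5, 0.2]
[ 1.08   0.885 -0.952  2.352  2.443  0.73  -0.437]
t 15.0 pos [ 0.55   -0.251   0.1181] units [0.45 0.32 0.91]
turn units [-0.09 -0.08  0.12]
t 15.0 pos [ 0.55   -0.251   0.1181] units [0.41 0.36 4.91]
[[309.74928524 201.88188527]
 [270.20948218 201.2636226 ]
 [289.97993608 201.57049229]]
161 0
171 0
181 (np.int64(271), np.int64(308), 38)
191 (np.int64(263), np.int64(313), 51)
201 (np.int64(263), np.int64(314), 52)
211 (np.int64(262), np.int64(314), 53)
221 (np.int64(262), np.int64(315), 54)
231 (np.int64(261), np.int64(315), 55)
[(171, np.int64(17), np.int64(13), np.int64(16)), (176, np.int64(10), np.int64(12), np.int64(11)), (181, np.int64(40), np.int64(71), np.int64(97)), (186, np.int64(41), np.int64(70), np.int64(97)), (191, np.int64(42), np.int64(70), np.int64(99)), (196, np.int64(42), np.int64(74), np.int64(104)), (201, np.int64(55), np.int64(95), np.int64(134)), (206, np.int64(58), np.int64(99), np.int64(138)), (211, np.int64(58), np.int64(100), np.int64(138)), (216, np.int64(57), np.int64(99), np.int64(139)), (221, np.int64(59), np.int64(100), np.int64(140)), (226, np.int64(57), np.int64(98), np.int64(138)), (231, np.int64(58), np.int64(100), np.int64(139)), (236, np.int64(52), np.int64(92), np.int64(130))]
```

```bash
python3 -m handwheel '[[0.2,0.18,0,-0.08,-0.08,0.12],[0.2,0.18,0.4,0,0,0],[0,0,0.6,0,0,0],[0,0,0.6,0,0,0],[0,0,0.6,0,0,0],[0,0,0.6,0,0,0],[0,0,0.6,0,0,0],[0,0,0.6,0,0,0],[0,0,0.5,0,0,0],[0,0,0.3,0,0,0],[0,0,0,0,0,0],[0,0,0,0,0,0]]' | egrep 'clock|ft'
python3 -c "
from h import *
s=state();print(s['q'].round(3));delta(TM,RM)"
```

```text
clock: 16.02
ft_force: [0.8, 0.9, 0.5]
[ 1.005  1.092 -0.898  2.228  2.538  0.812 -0.425]
t 16.0 pos [ 0.6062 -0.2566  0.0402] units [ 0.1  -0.04  0.12]
turn units [-0.01  0.02  0.  ]
```

```bash
python3 -m handwheel '[[0.1,0,0.12,0,0,0],[0,0,0,0,0,0],[0,0,0,0,0,0],[0,0,0,0,0,0],[0,0,0,0,0,0],[0,0,0,0,0,0]]' 0 70
python3 -c "
from h import *
s=state();delta(TM,RM);delta(s['ee_pos']-.11*xm)"
```

```text
clock: 16.52
ee_pos: [0.6059, -0.257, 0.0376]
eef_rot: [0.269, 2.429, -0.101]
ft_force: [-2.7, 0.4, 3.1]
opening: 0.0266
grip_force: 70.7
t 16.5 pos [ 0.6059 -0.257   0.0376] units [ 0.01 -0.02  0.03]
turn units [-0.02  0.02  0.  ]
t 16.5 pos [ 0.6059 -0.257   0.0376] units [ 4.21 -0.01 -3.54]
```

```bash
python3 -m handwheel '[[0.15,0,-0.126,0,0,0],[0.3,0,-0.252,0,0,0],[0.3,0,-0.252,0,0,0],[0.3,0,-0.252,0,0,0],[0.3,0,-0.252,0,0,0],[0.3,0,-0.252,0,0,0],[0,0,0,0,0,0]]'
python3 -c "
from h import *
s=state();print(s['q'].round(3));delta(TM-.11*xm+np.array([0,0,.001]),RM)"
```

```text
clock: 17.1
ee_pos: [0.5622, -0.2469, 0.0369]
eef_rot: [0.268, 2.431, -0.099]
ft_force: [-5.0, 0.2, 4.7]
opening: 0.0268
grip_force: 71.1
[ 1.043  1.111 -0.914  2.339  2.593  0.905 -0.468]
t 17.1 pos [ 0.5622 -0.2469  0.0369] units [ 2.45 -0.03 -2.13]
turn units [-0.01  0.    0.  ]
```

```bash
python3 -m handwheel '[[0.3,0,-0.256,0,0,0],[0.3,0,-0.256,0,0,0],[0.3,0,-0.256,0,0,0],[0.3,0,-0.256,0,0,0],[0.3,0,-0.256,0,0,0],[0.1,0,-0.09,0,0,0],[0,0,0,0,0,0]]'
python3 -c "
from h import *
s=state();print(s['q'].round(3));delta(TM-.11*xm+np.array([0,0,.001]),RM);print((s['ee_pos']-TM)@xm)"
```

```text
clock: 17.68
ee_pos: [0.5214, -0.2377, 0.0367]
eef_rot: [0.269, 2.432, -0.099]
ft_force: [0.4, 0.3, -0.9]
opening: 0.0264
grip_force: 70.2
[ 1.072  1.129 -0.924  2.443  2.636  0.994 -0.504]
t 17.7 pos [ 0.5214 -0.2377  0.0367] units [ 0.85 -0.04 -0.79]
turn units [-0.01 -0.   -0.  ]
-0.08687742817150063
```

```bash
python3 -m handwheel '[[0.3,0,-0.256,0,0,0],[0.1,0,-0.08,0,0,0],[0,0,0,0,0,0],[0.19,0,0.23,0,0,0],[0.19,0,0.23,0,0,0],[0.19,0,0.23,0,0,0],[0.19,0,0.23,0,0,0],[0.13,0,0.15,0,0,0],[0,0,0,0,0,0]]'
python3 -c "
from h import *
s=state();print(s['q'].round(3));delta([s['ee_pos'][0],s['ee_pos'][1],.0085],RM);print((s['ee_pos']-TM)@xm,(s['ee_pos']-TM)@ym)"
```

```text
clock: 18.43
ee_pos: [0.5126, -0.2358, 0.0083]
eef_rot: [0.27, 2.431, -0.099]
ft_force: [0.7, 0.6, -0.6]
opening: 0.0262
grip_force: 70.2
[ 1.076  1.216 -0.908  2.456  2.69   1.072 -0.494]
t 18.4 pos [ 0.5126 -0.2358  0.0083] units [-0.01 -0.   -0.01]
turn units [-0.01  0.   -0.01]
-0.09591575363247073 0.0007322376464480862
```

```bash
python3 -m handwheel '[[0.03,0,0.04,0,0,0],[0,0,0,0,0,0]]'|grep ft; python3 -m handwheel '[[0,0,0,0,0,0],[0,0,0,0,0,0],[0,0,0,0,0,0]]' 0.55|egrep 'ft|open'
python3 -m handwheel '[[-0.3,0,-0.36,0,0,0],[-0.4,0,-0.48,0,0,0],[-0.5,0,-0.6,0,0,0],[-0.5,0,-0.6,0,0,0],[-0.5,0,-0.6,0,0,0],[-0.5,0,-0.6,0,0,0],[-0.5,0,-0.6,0,0,0],[-0.5,0,-0.6,0,0,0],[-0.5,0,-0.6,0,0,0],[0,0,0,0,0,0]]'
python3 - <<'E'
from h import *
s=state();print(s['q'].round(3))
B=np.array([.5126,-.2358,.022])+.04*xm
delta([B[0],B[1],.15],R.from_matrix(np.array([-xm,ym,[0,0,-1]]).T))
P=[B+i*.06*xm+j*.014*ym for i,j in((-1,-1),(-1,1),(1,1),(1,-1))]
q=w2px('top',P);print(q)
f=read_camera('top')['frame'];cv2.imwrite('pics/t7.png',f)
g=f.astype(int);m=((g[...,2]-g[...,0])>40).astype(np.uint8)
for v in range(195,245,4): 
    x=np.where(m[v,320:385])[0]+320;print(v,(x.min(),x.max(),len(x)) if len(x) else 0)
E
```

```text
ft_force: [0.3, 0.7, -0.0]
ft_force: [-0.1, -0.5, 0.9]
opening: 0.0471
clock: 19.68
ee_pos: [0.5135, -0.2359, 0.1439]
eef_rot: [0.265, 2.424, -0.104]
ft_force: [-0.4, -0.1, 0.8]
opening: 0.047
grip_force: 0.0
[ 1.221  0.941 -1.208  2.449  2.298  0.88  -0.3  ]
t 19.7 pos [ 0.5135 -0.2359  0.1439] units [-1.69 -0.01  1.03]
turn units [-0.04  5.88  0.02]
[[344.52155892 241.22347574]
 [334.75650752 239.1548635 ]
 [342.99680944 197.47999406]
 [352.66496268 199.55739115]]
195 (np.int64(357), np.int64(367), 10)
199 (np.int64(344), np.int64(351), 8)
203 (np.int64(343), np.int64(353), 11)
207 (np.int64(342), np.int64(352), 11)
211 (np.int64(342), np.int64(352), 11)
215 (np.int64(341), np.int64(351), 11)
219 (np.int64(340), np.int64(350), 11)
223 (np.int64(339), np.int64(349), 11)
227 (np.int64(341), np.int64(348), 8)
231 (np.int64(341), np.int64(347), 7)
235 (np.int64(340), np.int64(346), 7)
239 (np.int64(343), np.int64(345), 3)
243 0
```

```bash
python3 -m handwheel '[[0,0,0,0,0.6,0],[0,0,0,0,0.6,0],[0,0,0,0,0.6,0],[0,0,0,0,0.6,0],[0,0,0,0,0.6,0],[0,0,0,0,0.6,0],[0,0,0,0,0.6,0],[0,0,0,0,0.6,0],[0,0,0,0,0.6,0],[0,0,0,0,0.48,0],[0,0,0,0,0,0],[0,0,0,0,0,0]]'
cat >> h.py <<'E'
B=np.array([.5126,-.2358,.022])+.04*xm
RV=R.from_matrix(np.array([-xm,ym,[0,0,-1]]).T)
E
python3 - <<'E'
from h import *
s=state();print(s['q'].round(3))
delta([*(B-.008*xm)[:2],.011],RV)
E
```

```text
clock: 20.73
ee_pos: [0.5106, -0.2373, 0.1371]
eef_rot: [0.344, 3.086, -0.018]
ft_force: [-0.2, 0.2, 0.3]
opening: 0.0469
grip_force: 0.0
[ 0.99   0.824 -1.013  1.875  0.9    0.934  0.898]
t 20.7 pos [ 0.5106 -0.2373  0.1371] units [-1.44  0.14  6.36]
turn units [-0.06  0.32 -0.02]
```

```bash
python3 -m handwheel '[[-0.5,0.07,0,-0.06,0.32,0],[-0.5,0.07,0,0,0,0],[-0.5,0,0,0,0,0],[0,0,0.8,0,0,0],[0,0,0.8,0,0,0],[0,0,0.8,0,0,0],[0,0,0.8,0,0,0],[0,0,0.8,0,0,0],[0,0,0.7,0,0,0],[0,0,0,0,0,0],[0,0,0,0,0,0]]' 0.65
python3 - <<'E'
from h import *
delta([*(B-.008*xm)[:2],.008],RV)
E
```

```text
clock: 21.65
ee_pos: [0.5397, -0.2414, 0.0434]
eef_rot: [-0.348, -3.12, 0.001]
ft_force: [0.5, 0.1, -0.1]
opening: 0.0553
grip_force: 0.0
t 21.6 pos [ 0.5397 -0.2414  0.0434] units [-0.22 -0.02  1.77]
turn units [-0.01 -0.02 -0.02]
```

```bash
python3 -m handwheel '[[-0.2,0,0.6,0,0,0],[0,0,0.6,0,0,0],[0,0,0.5,0,0,0],[0,0,0,0,0,0]]'|grep ft
python3 -m handwheel '[[0,0,0,0,0,0],[0,0,0,0,0,0],[0,0,0,0,0,0],[0,0,0,0,0,0],[0,0,0,0,0,0]]' 0 60
python3 - <<'E'
from h import *
delta([*(B-.008*xm)[:2],.008],RV)
E
```

```text
ft_force: [-0.5, -0.1, 0.2]
clock: 22.4
ee_pos: [0.5451, -0.2428, 0.0113]
eef_rot: [0.348, 3.121, -0.002]
ft_force: [0.2, 0.7, 2.3]
opening: 0.0262
grip_force: 60.7
t 22.4 pos [ 0.5451 -0.2428  0.0113] units [ 0.06 -0.01  0.16]
turn units [-0.01  0.01 -0.02]
```

```bash
python3 -m handwheel '[[0,0,-0.5,0,0,0],[0,0,-0.8,0,0,0],[0,0,-0.9,0,0,0],[0.2,0.3,-0.9,0,0,0],[0.2,0.8,-0.9,0,0,0],[0,0.9,-0.9,0,0,0],[0,0.9,-0.9,0,0,0],[0,0.9,-0.9,0,0,0],[0,0.9,-0.9,0,0,-0.6],[0,0.9,-0.9,0,0,-0.7],[0,0.9,0,0,0,-0.7],[0,0.9,0,0,0,-0.6],[0,0.9,0,0,0,0],[0,0.9,0,0,0,0],[0,0.9,0,0,0,0],[0,0,0,0,0,0]]'
python3 - <<'E'
from h import *
off=(B-np.array([.5451,-.2428,0]))@xm;print('off',off)
MK=AX+.085*YS
delta([*(MK-off*XS),.0865],R.from_matrix(np.array([[*-XS,0],[*YS,0],[0,0,-1]]).T))
E
python3 n.py
```

```text
clock: 23.73
ee_pos: [0.5557, -0.0369, 0.1817]
eef_rot: [-0.151, 3.137, 0.002]
ft_force: [-0.4, 0.3, -0.2]
opening: 0.0263
grip_force: 60.3
off 0.006755702547214824
t 23.7 pos [ 0.5557 -0.0369  0.1817] units [0.09 5.58 4.77]
turn units [ 0.01  0.01 -0.  ]
knob phi -99.9 r 0.0296 needle deg 237.6 argmax 237  mm 11.85
```

```bash
python3 -m handwheel '[[0.05,0.8,0,0,0,0],[0.04,0.9,0,0,0,0],[0,0.9,0,0,0,0],[0,0.9,0,0,0,0],[0,0.9,0,0,0,0],[0,0.8,0,0,0,0],[0,0.35,0,0,0,0],[0,0,0.7,0,0,0],[0,0,0.8,0,0,0],[0,0,0.8,0,0,0],[0,0,0.8,0,0,0],[0,0,0.6,0,0,0],[0,0,0,0,0,0],[0,0,0,0,0,0]]'
python3 - <<'E'
from h import *
MK=AX+.085*YS
delta([*(MK-.0068*XS),.0865],R.from_matrix(np.array([[*-XS,0],[*YS,0],[0,0,-1]]).T))
E
```

```text
clock: 24.95
ee_pos: [0.5442, 0.0677, 0.1054]
eef_rot: [0.139, -3.137, 0.003]
ft_force: [-0.3, -0.1, -0.2]
opening: 0.026
grip_force: 60.3
t 24.9 pos [0.5442 0.0677 0.1054] units [0.01 0.33 0.94]
turn units [-0.01 -0.01 -0.06]
```

```bash
python3 -m handwheel '[[0,0.3,0.2,0,0,-0.06],[0,0,0.3,0,0,0],[0,0,0.2,0,0,0],[0,0,0,0,0,0],[0,0,0,0,0,0]]'|egrep 'pos|ft'
python3 - <<'E'
from h import *
MK=AX+.085*YS
delta([*(MK-.0068*XS),.0865],R.from_matrix(np.array([[*-XS,0],[*YS,0],[0,0,-1]]).T))
E
python3 -m handwheel '[[0,0,0.1,0,0,0],[0,0,0,0,0,0]]'|egrep 'pos|ft'
```

```text
ee_pos: [0.5439, 0.0747, 0.0921]
ft_force: [0.2, -0.1, 0.3]
t 25.4 pos [0.5439 0.0747 0.0921] units [ 0.03 -0.02  0.28]
turn units [-0.01 -0.    0.01]
ee_pos: [0.544, 0.0746, 0.0901]
ft_force: [-0.7, 0.1, -0.1]
```

```bash
for i in 1; do python3 -m handwheel '[[0,0,0.1,0,0,0],[0,0,0,0,0,0]]'|egrep 'pos|ft'; python3 -m handwheel '[[0,0,0.06,0,0,0],[0,0,0,0,0,0]]'|egrep 'pos|ft'; done; python3 n.py
```

```text
ee_pos: [0.5439, 0.0746, 0.088]
ft_force: [-0.1, -0.3, -0.9]
ee_pos: [0.5439, 0.0747, 0.0869]
ft_force: [-0.0, 0.7, -0.9]
knob phi 94.1 r 0.0857 needle deg 237.6 argmax 237  mm 11.85
```

```bash
python3 -m handwheel '[[0,0,0.05,0,0,0],[0,0,0,0,0,0]]'|egrep 'pos|ft'; python3 -m handwheel '[[0,0,0,0,0,0],[0,0,0,0,0,0],[0,0,0,0,0,0]]' 0.5|egrep 'ft|open'
python3 -m handwheel '[[0,0,-0.3,0,0,0],[0,0,-0.6,0,0,0],[0,0,-0.9,0,0,0],[0,0,-0.9,0,0,0],[0,0,-0.9,0,0,0],[0,0,-0.9,0,0,0],[0,0,-0.9,0,0,0],[0.5,0,-0.9,0,0,0],[0.9,0,0,0,0,0],[0.9,0,0,0,0,0],[0,0,0,0,0,0],[0,0,0,0,0,0]]'
python3 n.py
python3 - <<'E'
from h import *
MK=AX+.085*YS;xs=np.r_[XS,0];ys=np.r_[YS,0]
P=[np.r_[MK,.097]+i*.06*xs+j*.014*ys for i,j in((-1,-1),(-1,1),(1,1),(1,-1))]
f,q,inv=wrist(P,'pics/w8.png');print(q)
t=read_camera('top')['frame'];cv2.imwrite('pics/t8.png',t);print(w2px('top',P))
g=cv2.cvtColor(f,6).astype(int)
c=q.mean(0);print(c)
# horizontal intensity profile through block centre row and vertical profile
r=int(c[1]);print('row',r,[(u,int(g[r-3:r+4,u].mean())) for u in range(int(c[0])-60,int(c[0])+60,4)])
u=int(c[0]);print('col',u,[(v,int(g[v,u-3:u+4].mean())) for v in range(max(0,r-130),min(419,r+130),8)])
E
```

```text
ee_pos: [0.5441, 0.0748, 0.0862]
ft_force: [-0.1, 0.4, 0.9]
ft_force: [-0.2, 0.7, -0.1]
opening: 0.0428
clock: 27.33
ee_pos: [0.498, 0.0703, 0.2132]
eef_rot: [-0.153, 3.136, -0.004]
ft_force: [0.2, 0.2, 0.6]
opening: 0.0426
grip_force: 0.0
knob phi 121.1 r 0.0999 needle deg 333.1 argmax 323  mm 16.61
[[263.20782905 195.18072524]
 [296.48126922 195.21917855]
 [294.56013949 318.95157334]
 [265.06003919 318.9104064 ]]
[[235.55636223 240.15663404]
 [224.99845842 241.25888327]
 [220.61446284 196.41976336]
 [231.07530859 195.32912255]]
[279.82731924 257.06547088]
row 257 [(219, 42), (223, 40), (227, 29), (231, 5), (235, 11), (239, 139), (243, 140), (247, 139), (251, 139), (255, 138), (259, 138), (263, 138), (267, 132), (271, 135), (275, 133), (279, 140), (283, 140), (287, 136), (291, 136), (295, 126), (299, 112), (303, 138), (307, 137), (311, 139), (315, 140), (319, 133), (323, 126), (327, 7), (331, 7), (335, 33)]
col 279 [(127, 157), (135, 156), (143, 114), (151, 114), (159, 114), (167, 110), (175, 102), (183, 137), (191, 82), (199, 97), (207, 140), (215, 138), (223, 138), (231, 138), (239, 139), (247, 139), (255, 139), (263, 139), (271, 139), (279, 140), (287, 139), (295, 140), (303, 139), (311, 139), (319, 138), (327, 171), (335, 172), (343, 171), (351, 7), (359, 5), (367, 9), (375, 7), (383, 7)]
```

```bash
python3 -m handwheel '[[0.5,0,-0.6,0,0,0],[0.3,-0.8,-0.8,0,0,0],[0,-0.9,-0.8,0,0,0],[0,-0.9,-0.5,0,0,0],[0,-0.9,0,0,0,0],[0,-0.9,0,0,0,0],[0,-0.9,0,0,0,0],[0,-0.9,0,0,0,0],[0,-0.9,0,0,0,0],[0,-0.9,0,0,0,0],[0,-0.9,0,0,0,0],[0,-0.9,0,0,0,0],[0,0,0,0,0,0],[0,0,0,0,0,0]]'
python3 n.py
python3 - <<'E'
from h import *
MK=AX+.085*YS;xs=np.r_[XS,0];ys=np.r_[YS,0]
P=[np.r_[MK,.097]+i*.06*xs+j*.014*ys for i,j in((-1,-1),(-1,1),(1,1),(1,-1))]
a=cv2.imread('pics/t3.png');t=read_camera('top')['frame'];cv2.imwrite('pics/t9.png',t)
print('dial diff',cv2.absdiff(a,t)[212:235,180:200].mean())
# knob position & panel profile at gauge side
kn=AX+.05*(XS*np.cos(np.radians(-103.5))+YS*np.sin(np.radians(-103.5)));print('knob px pred',w2px('top',[*kn,.138]))
g=cv2.cvtColor(t,6);m=cv2.inRange(t,(0,0,0),(60,60,60))[190:260,235:300];ys_,xs_=np.nonzero(m);print('dark',xs_.mean()+235 if len(xs_) else 0,ys_.mean()+190 if len(ys_) else 0,len(xs_))
d=t.astype(int);s=d[...,2]-d[...,0]
out=[]
for th in range(-60,61,10):
    dd=XS*np.cos(np.radians(90+th))+YS*np.sin(np.radians(90+th));rs=np.arange(.1,.14,.0005);q=w2px('top',[[*(AX+r*dd),.075] for r in rs]).astype(np.float32)
    v=cv2.remap(s.astype(np.float32),q[:,0],q[:,1],1).ravel();out.append((th,float(rs[np.argmax(v<45)]*1000)))
print(out)
# block edges across (stand y) and along (stand x) in top image gradient
for name,dv,l in(('across',ys,.03),('along',xs,.08)):
    k=np.arange(-l,l,.002);q=w2px('top',[np.r_[MK,.097]+x*dv for x in k]).astype(np.float32)
    print(name,list(zip((k*1000).round().astype(int).tolist(),cv2.remap(g,q[:,0],q[:,1],1).ravel().tolist())))
E
```

```text
clock: 28.65
ee_pos: [0.5016, -0.1266, 0.266]
eef_rot: [0.148, -3.138, -0.0]
ft_force: [0.1, 0.2, 0.1]
opening: 0.0427
grip_force: 0.0
knob phi -121.7 r 0.1289 needle deg 237.6 argmax 237  mm 11.85
dial diff 4.423913043478261
knob px pred [[279.19283326 215.71690486]]
dark 0 0 0
[(-60, 110.00000000000001), (-50, 110.00000000000001), (-40, 110.00000000000001), (-30, 113.00000000000001), (-20, 116.50000000000001), (-10, 120.00000000000003), (0, 120.50000000000003), (10, 121.00000000000003), (20, 118.50000000000003), (30, 114.50000000000001), (40, 112.00000000000001), (50, 112.00000000000001), (60, 112.50000000000001)]
across [(-30, 191), (-28, 191), (-26, 191), (-24, 190), (-22, 191), (-20, 191), (-18, 183), (-16, 153), (-14, 176), (-12, 186), (-10, 187), (-8, 186), (-6, 187), (-4, 190), (-2, 192), (0, 191), (2, 190), (4, 188), (6, 188), (8, 189), (10, 192), (12, 170), (14, 153), (16, 187), (18, 189), (20, 190), (22, 190), (24, 192), (26, 191), (28, 191)]
along [(-80, 168), (-78, 168), (-76, 168), (-74, 170), (-72, 174), (-70, 180), (-68, 185), (-66, 186), (-64, 149), (-62, 138), (-60, 133), (-58, 121), (-56, 177), (-54, 190), (-52, 190), (-50, 190), (-48, 190), (-46, 190), (-44, 190), (-42, 190), (-40, 190), (-38, 190), (-36, 190), (-34, 190), (-32, 190), (-30, 190), (-28, 190), (-26, 190), (-24, 191), (-22, 191), (-20, 191), (-18, 191), (-16, 191), (-14, 191), (-12, 190), (-10, 190), (-8, 191), (-6, 191), (-4, 191), (-2, 191), (0, 191), (2, 191), (4, 191), (6, 191), (8, 191), (10, 191), (12, 191), (14, 192), (16, 192), (18, 192), (20, 191), (22, 191), (24, 191), (26, 191), (28, 191), (30, 192), (32, 192), (34, 192), (36, 192), (38, 192), (40, 192), (42, 192), (44, 191), (46, 191), (48, 191), (50, 191), (52, 191), (54, 191), (56, 191), (58, 191), (60, 189), (62, 173), (64, 191), (66, 206), (68, 211), (70, 214), (72, 214), (74, 215), (76, 215), (78, 215)]
```

```bash
python3 -c "
from bench import *
print(close_job())"
```

```text
the job is handed in; nothing more can be done
None
```

The job is handed in. The gauge is fully home and the panel has been turned over one full turn, stopped with its high spot at the plunger (about 11.85 mm on the dial). The bottom block lies flat within about 3 mm of the mark, crosswise to the plunger. I did not check the magazine or the other table items by camera after drawing the block, though no large forces showed at any point.

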